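# Take the blade cap off a desk fan whose thread hand is unknown

### The arm

A 6-joint arm with a two-finger parallel gripper is mounted at the origin on a cart in front of the work surface, level with it; the furniture and walls round the work are solid. World frame = base frame: x ahead of the robot, y to its left, z up, the work surface at z = 0. Lengths are in m, angles in rad, forces in N, time in s.
With the tool pointing down it reaches from about 0.35 to 0.775 m from the base axis. Payload 7.3 kg.
Tool frame: the origin (TCP) lies at the centre of the arm's flange, where the gripper is bolted on; the fingertips stand 178 mm ahead of it and the grasp point (between the pads) lies 159 mm ahead of it (tip_extent is the distance from the TCP to the fingertips, in m); z points along the fingers, y is the line along which they close (so a half turn about z gives the same grasp; the last joint's range is limited). The gripper opens to 92 mm and grips with 3 to 60 N. Pads are 19 mm wide; open, the fingers measure 130 mm over their backs; the gripper's body (75 mm by 190 mm) begins 47 mm behind the grasp point.
Start: joints at [-1.395, 0.342, 1.524, -0, 1.275, -0.146], TCP at [0.166, -0.498, 0.405] pointing down, gripper open.
Joint ranges: [-2.53, 2.53], [-0.77, 2.02], [0.04, 2.7], [-1, 4.14], [0.28, 2.66], [-3.11, 3.11]. Speed limits (rad/s): [2.57, 2.57, 3.14, 3.14, 3.14, 3.14].

### API

Orientations are given as [roll, pitch, yaw] about the fixed x, y, z axes, in that order (R = Rz(yaw) Ry(pitch) Rx(roll)).
In Python, from cell import * gives the robot as it stands.
- The arm moves only by the tool arm_command, never from a script. Its arguments are lists of equal length, an entry for each row: "xyz": the shift along the world's x, y, z in mm, a list of three; "spin": the turn about the world's z in degrees. In form: {"xyz": [[tx, ty, tz], ...], "spin": [spin, ...]}. A call has 1 to 20 rows; each row shifts and turns the commanded pose from where the row before left it; what a row does not reach is not made up. A row lasts 1/10 s, in which the tool goes at most 50 mm and 8.59 degrees, less where a joint would pass 70% of its speed; a pose out of reach is approached as far as the arm can. A call with a gripper value outside its range is refused whole. "jaw" is the opening, from -1 (shut) to 1 (fully open), set as the call begins (left out, the last holds). The fingers move at their own pace and stop on an object; "squeeze" is the grip in N (left out, the last holds). Time passes only in rows, so rows that do not move let the fingers close. It gives the time, the measured TCP pose, the force, the opening and the grip force at its end, in the units of the state.
- observe(): the state, without advancing time (a new reading comes with each control period).
- read_camera(name): name is "side" or "top" or "wrist"; returns a dict with "img" (400x640x3 uint8, red, green, blue), "depth" (400x640 float32, m along the optical axis (not along the pixel's ray), 0 where there is no reading), "fx", "fy", "cx", "cy" (pixels), "world_from_camera" (4x4, takes a point from camera to world coordinates). Camera axes: x right, y up, looking along -z (the intrinsics and any distortion apply to the point x, -y, -z); pixel columns grow to the right and rows downward; lengths in m; the calibration is good to about 2 mm. A picture is of the moment at which its call begins.
- hand_in(): hands the job in; it is judged then, once.
The state is a dict: "time": time; "qpos": joint angles; "qvel": joint speeds; "joint_efforts": joint torques, N m; "tool_pos": TCP position; "tool_rot": TCP orientation; "contact_force": force on the tool from outside, world axes, zero at the start; "torque": the same for the moment, N m; "opening": finger opening in m; "grip_force": force on a finger pad.
Only numpy, scipy, OpenCV 4.12 (cv2) and the standard library are available. Lean on these libraries where they do the work, as an engineer would, in place of code of your own. Each camera call takes 0.05 s, during which the arm holds its last target. There are 200 camera calls.

### The job

To get this fan ready for new blades, first take the spanner off the guard rim and lay it flat, wholly on the blue mat, beside the screwdriver without touching or moving that, parallel to it and pointing the same way (open jaw where the screwdriver has its blade), and let go. Then unscrew the black cap in the middle of the fan's blades: its thread may be left-handed or right-handed, so try one way and, if it will not loosen, the other. Lift it off its thread and finish still holding it in the gripper, a hand's breadth straight above the hub.

Things in the scene. Friction and masses are not known exactly. Their poses are not given: they have to be found in the camera images.
- fan: the small fan facing the ceiling, fixed to the bench, with five grey-blue blades; its origin is on the table surface (z = 0) under the hub's axis, z up. The rotor is pinned and does not turn. The hub's grey face lies 78 mm above the origin, and no blade stands higher. The round white guard rim (a 7 mm tube, 194 mm across its centre line, concentric with the hub) has its top at 122 mm
- fan_stand: the fan's white base, wire basket, guard rim and the two yoke arms that carry it; same origin as the fan, turned about the vertical. The yoke's arms and pivots stand on the outside at its +y and -y, up to 117 mm from the axis and 101 mm high
- cap: the black ribbed screw cap on the hub's axis, 46 mm in diameter (about 44 mm between the fingers), 31 mm high with a rounded top, 50 g; origin at the centre of its lower edge, z up. Screwed on, its lower edge is 79 mm and its top 110 mm above the table
- cap_top (a point): centre of the cap's top, on its turning axis. Coarse thread, easy to turn: the loosening way (seen from above clockwise or anticlockwise, differs from fan to fan, cannot be seen) it comes free to lift after 55 to 75 degrees and stays free to about 125; the other way it stops dead within 15 degrees, then slips in the fingers. Until free it lifts no more than about 5 mm
- spanner: flat steel open-and-ring spanner, 210 mm long, 140 g, lying across the guard rim above the cap (its underside at 122 mm, 12 mm above the cap's top); origin at mid length on its underside, +x along it towards the open jaw. Shank 17 mm wide and 7 mm thick, jaw 38 mm wide and 8 mm thick; it balances 9 mm from the origin towards the jaw
- spanner_tip (a point): point in the spanner's open jaw, 95 mm from its origin along +x
- mat: the blue mat, 300 x 200 mm and 3 mm thick, fixed on the table; origin at the centre of its underside, +x along its length, away from the robot. The screwdriver lies along the mat's length in its -y half; the +y half is free for the spanner
- screwdriver: red-handled screwdriver, 190 mm long, handle 26 mm thick, lying loose on the mat; origin under its middle, +x from the handle towards the blade
There are look-alikes about, which are no part of the job. What is shaped like the cap but orange is not meant.

How it is judged:
On the way, in this order (a step that is already met when the one before it is completed fails the run):
1. the spanner lies flat and released on the mat, beside the screwdriver and pointing the same way (x of spanner in the frame of mat between -0.048 and 0.048 m and y of spanner in the frame of mat between -0.03 and 0.082 m and z of spanner in the frame of mat below 0.007 m and angle between spanner's own z axis and vertical below 0.05 rad and x of spanner_tip in the frame of mat above 0.03 m and angle between the x axis of spanner and the x axis of screwdriver, either way round below 0.21 rad and contact force between spanner and screwdriver below 0.05 N and contact force between spanner and the arm below 0.05 N and linear speed of spanner below 0.02 m/s), for 0.2 s.
2. the cap is off its thread, in the gripper (z of cap in the frame of fan above 0.107 m and contact force between cap and the fingers above 1 N), for 0.1 s.
At the end, for the whole second after the job is handed in: fingers hold the cap still, its lower edge 50 mm or more above its seat and within 60 mm sideways of the hub, touching no fan; spanner flat on the mat, all of it, within 12 degrees of the screwdriver, jaw the same way, not touching it; screwdriver within 15 mm of its place (z of cap in the frame of fan above 0.129 m and horizontal distance between cap and fan below 0.06 m and contact force between cap and the fingers above 1 N and contact force between cap and fan_stand below 0.05 N and contact force between cap and fan below 0.05 N and linear speed of cap below 0.03 m/s and x of spanner in the frame of mat between -0.048 and 0.048 m and y of spanner in the frame of mat between -0.03 and 0.082 m and z of spanner in the frame of mat below 0.007 m and angle between spanner's own z axis and vertical below 0.05 rad and x of spanner_tip in the frame of mat above 0.03 m and angle between the x axis of spanner and the x axis of screwdriver, either way round below 0.21 rad and contact force between spanner and screwdriver below 0.05 N and distance of screwdriver from where it was at the start of the episode below 0.015 m); the arm keeps its last pose, push and grip.
It fails at once if the screwdriver is pushed or picked up (distance of screwdriver from where it was at the start of the episode above 0.015 m).
It also fails if it takes over 61 s, if anything falls off the work surface, if the arm or the gripper's body presses on something with over 40 N, if the wrist force passes 120 N, or if a joint passes its speed limit or range.

## Working session

There is one attempt and no reset: what is moved stays moved. The work goes in short steps, Python scripts to look and compute and a tool call to move; the robot and the scene stay as the last step left them, time stands still between calls to the robot, and variables do not carry over. Pictures are saved under pics/ and viewed, at most 10 in all, crops included, and the job is handed in when it is done.

Besides the shell and the picture viewer there is one more tool, called after "Call:" as name(argument=value, ...), one argument or row to a line, values as JSON. arm_command: Moves the arm, as the interface text tells. Its arguments: {"type":"object","properties":{"xyz":{"type":"array","items":{"type":"array","items":{"type":"number"}}},"spin":{"type":"array","items":{"type":"number"}},"jaw":{"type":"number"},"squeeze":{"type":"number"}},"required":["xyz","spin"]}

```bash
mkdir -p pics
cat > h.py <<'E'
from cell import *
import numpy as np, cv2
def cloud(c):
    v,u=np.mgrid[0:400,0:640]; d=c["depth"]
    P=np.stack([(u-c["cx"])/c["fx"]*d,-(v-c["cy"])/c["fy"]*d,-d,np.ones_like(d)],-1)
    W=(P@np.array(c["world_from_camera"]).T)[...,:3]; W[d==0]=np.nan
    return W
def save(n,img): cv2.imwrite("pics/"+n,cv2.cvtColor(img,cv2.COLOR_RGB2BGR))
E
python3 - <<'E'
from h import *
for n in("top","side"):
    c=read_camera(n); np.save(n+".npy",c,allow_pickle=True); save(n+".png",c["img"])
    print(n,np.round(c["world_from_camera"],3).tolist(),c["fx"],(c["depth"]>0).mean(),[k for k in c])
s=observe();print(s)
E
```

```text
top [[0.011, 0.982, -0.19, 0.386], [-1.0, 0.01, -0.005, 0.048], [-0.003, 0.19, 0.982, 1.043], [0.0, 0.0, 0.0, 1.0]] 394.83780166137484 0.99583203125 ['img', 'depth', 'fx', 'fy', 'cx', 'cy', 'world_from_camera']
side [[0.963, 0.166, -0.212, 0.358], [-0.269, 0.551, -0.79, -0.619], [-0.014, 0.818, 0.575, 0.574], [0.0, 0.0, 0.0, 1.0]] 386.134927164458 0.992546875 ['img', 'depth', 'fx', 'fy', 'cx', 'cy', 'world_from_camera']
{'time': 0.1, 'qpos': array([-1.39500193e+00,  3.42644992e-01,  1.52490791e+00,  2.55414629e-05,
        1.27534968e+00, -1.46002479e-01]), 'qvel': array([-0.0013891 , -0.00144625, -0.00063452,  0.00101505,  0.0003153 ,
        0.00014023]), 'joint_efforts': array([ 1.64430250e-03, -4.32003272e+01, -2.44695854e+01,  7.18610385e-02,
        5.25774679e-02, -5.61331785e-05]), 'tool_pos': array([ 0.16604635, -0.49793375,  0.40412321]), 'tool_rot': array([-3.14030022e+00, -2.14738966e-04,  3.21789282e-01]), 'contact_force': array([ 0.00136012, -0.46947545, -0.36607936]), 'torque': array([-0.00433606, -0.05235029, -0.00104859]), 'grip_force': 0.0, 'opening': 0.09190311346173967}
```

View pics/top.png

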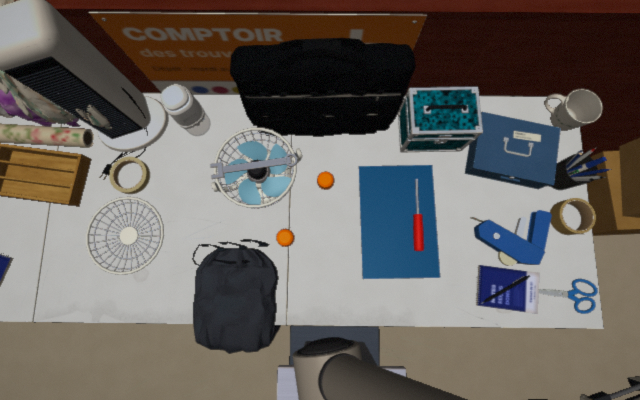

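View pics/side.png

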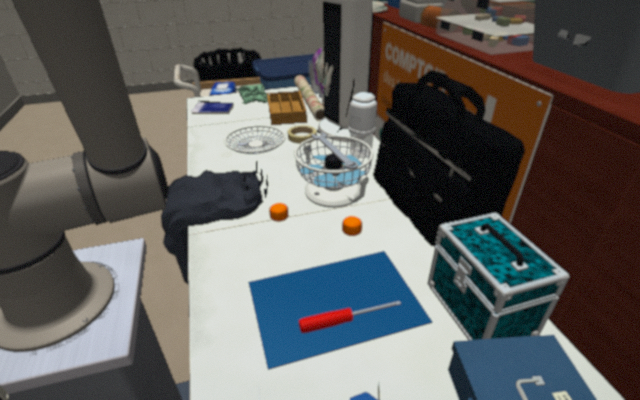

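The top view shows the fan at about (255,168) with the spanner across it. The black cap at (258,170) is under the spanner. The orange caps at (326,180) and (285,238) are look-alikes, as is the loose guard at (126,236). The mat is at (400,222) with the screwdriver blade pointing up (+x). Next I'll measure and enlarge the fan.

Run:
```python
from h import *
c=np.load("top.npy",allow_pickle=True).item(); W=cloud(c); img=c["img"]
save("crop1.png",cv2.resize(img[115:225,195:320],None,fx=5,fy=5,interpolation=cv2.INTER_CUBIC))
hsv=cv2.cvtColor(img,cv2.COLOR_RGB2HSV)
def rep(n,m):
    P=W[m]; P=P[~np.isnan(P).any(1)]; r=cv2.minAreaRect((P[:,:2]*1000).astype(np.float32)); print(n,len(P),"med",np.median(P,0).round(4),"rect",np.round(r[0],1),np.round(r[1],1),round(r[2],1),"z",np.percentile(P[:,2],[5,95]).round(3))
    return P
roi=np.zeros((400,640),bool); roi[150:290,350:450]=1
blue=(hsv[...,0]>95)&(hsv[...,0]<115)&(hsv[...,1]>150)&roi
red=((hsv[...,0]<8)|(hsv[...,0]>172))&(hsv[...,1]>150)&roi
rep("mat",blue); rep("red",red)
blade=roi&(~blue)&(~red)&(np.mgrid[0:400,0:640][0]<212)&(np.mgrid[0:400,0:640][0]>172)&(abs(np.mgrid[0:400,0:640][1]-417)<8)
rep("shaft",blade)
roi=np.zeros((400,640),bool); roi[115:225,195:320]=1
P=W.copy()
sp=roi&(W[...,2]>0.1235)&(W[...,2]<0.14)&(img.max(-1)<215)
P=rep("sp",sp)
rim=roi&(W[...,2]>0.105)&(W[...,2]<0.13)&(hsv[...,1]<40)&(img.min(-1)>170)
R=W[rim][:,:2]; A=np.c_[2*R,np.ones(len(R))]
s=np.linalg.lstsq(A,(R**2).sum(1),rcond=None)[0]; print("rim",s[:2],np.sqrt(s[2]+s[:2]@s[:2]),len(R))
bl=roi&(hsv[...,0]>85)&(hsv[...,0]<110)&(hsv[...,1]>60); rep("blades",bl)
k=roi&(img.max(-1)<60)&(W[...,2]>.06)&(W[...,2]<.12)&(abs(np.mgrid[0:400,0:640][1]-257)<16); rep("cap",k)
```

```text
mat 7588 med [ 0.5121 -0.1431  0.0033] rect [ 516.1 -149.6] [295.3 195.8] 1.6 z [0.    0.006]
red 330 med [ 0.4797 -0.1953  0.0268] rect [ 482.8 -197.4] [23. 93.] 89.7 z [0.021 0.031]
shaft 129 med [ 0.5835 -0.1984  0.0169] rect [ 584. -201.] [92.8 12. ] 0.2 z [0.001 0.021]
sp 1019 med [0.6332 0.1909 0.129 ] rect [643.3 212.8] [226.2 305.7] 0.4 z [0.124 0.137]
rim [0.62752793 0.2152501 ] 0.0965289704327463 290
blades 1927 med [0.6217 0.2103 0.072 ] rect [664.7 186.5] [179.4 257.1] 68.2 z [0.065 0.108]
cap 357 med [0.7394 0.2075 0.1053] rect [691.6 206. ] [173.4  66.9] 4.7 z [0.078 0.117]
```

View pics/crop1.png

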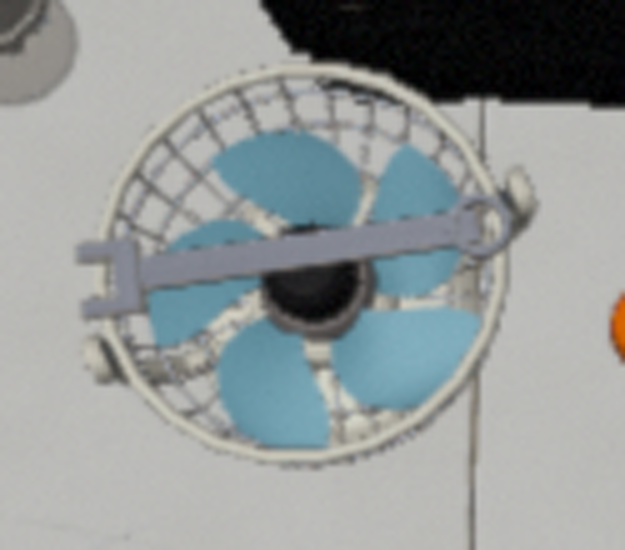

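The crop shows the spanner's open jaw on the left at (100,280), the +y side. Its ring is on the right at (490,225), and the black cap on the blades' axis, centred near (315,280), fits the description (not orange). Now the exact spanner pose and the bag clearance.

Run:
```python
from h import *
c=np.load("top.npy",allow_pickle=True).item(); W=cloud(c); img=c["img"]; T=np.array(c["world_from_camera"])
hsv=cv2.cvtColor(img,cv2.COLOR_RGB2HSV)
def ray(uv,z):
    uv=np.atleast_2d(uv).astype(float); d=np.c_[(uv[:,0]-c["cx"])/c["fx"],-(uv[:,1]-c["cy"])/c["fy"],-np.ones(len(uv))]@T[:3,:3].T
    return T[:3,3]+d*((z-T[2,3])/d[:,2])[:,None]
roi=np.zeros((400,640),bool); roi[150:182,208:302]=1
m=roi&(hsv[...,0]>110)&(hsv[...,0]<130)&(hsv[...,1]>18)&(hsv[...,1]<70)&(img.max(-1)>120)
n,l,st,ce=cv2.connectedComponentsWithStats(m.astype(np.uint8)); i=1+st[1:,4].argmax(); print(st[i],n)
m=l==i; v,u=np.nonzero(m); P=ray(np.c_[u,v],.129)
r=cv2.minAreaRect((P[:,:2]*1000).astype(np.float32)); print(r)
vx=cv2.fitLine(P[:,:2].astype(np.float32),cv2.DIST_L2,0,.01,.01).ravel();print("line",vx,np.degrees(np.arctan2(vx[1],vx[0])))
dd=P[:,:2]@vx[:2]; print("ends",dd.min(),dd.max())
for a in (dd.min(),dd.max()): print(vx[2:]+vx[:2]*(a-vx[2:]@vx[:2]))
# rim by rays
rim=np.zeros((400,640),bool); rim[122:212,205:305]=1
rm=rim&(hsv[...,1]<45)&(img.min(-1)>185)&(abs(W[...,2]-.118)<.012)
vv,uu=np.nonzero(rm); R=ray(np.c_[uu,vv],.12)[:,:2]
for _ in range(4):
    s=np.linalg.lstsq(np.c_[2*R,np.ones(len(R))],(R**2).sum(1),rcond=None)[0]; rad=np.sqrt(s[2]+s[:2]@s[:2]); e=abs(np.hypot(*(R-s[:2]).T)-rad); R=R[e<max(.004,2*e.std())] if len(R)>60 else R
print("rim",s[:2],rad,len(R))
bag=(img.max(-1)<60)&(W[...,2]>.15); bag[:, :230]=0;bag[:,420:]=0;bag[300:]=0
print("bag",np.percentile(W[bag],[0,1,50,99],axis=0))
# mat by outline
for uv in ([361,167],[432,166],[439,276],[362,278]): print(ray(uv,.003)[0])
side=np.load("side.npy",allow_pickle=True).item(); save("crop2.png",cv2.resize(side["img"][120:215,280:385],None,fx=6,fy=6,interpolation=cv2.INTER_CUBIC))
S=cloud(side); h=cv2.cvtColor(side["img"],cv2.COLOR_RGB2HSV)
k=(side["img"].max(-1)<50)&(S[...,2]>.08)&(S[...,2]<.118); k[:,:318]=0;k[:,348:]=0;k[:148]=0;k[178:]=0
print("cap side",k.sum(),np.nanmedian(S[k],0),np.nanmin(S[k],0),np.nanmax(S[k],0))
```

```text
[211 157  80  21 427] 8
((631.0895385742188, 223.42062377929688), (32.142539978027344, 188.88381958007812), 10.747103691101074)
line [ 0.15653257 -0.9876728   0.62787116  0.22456978] -80.99431
ends -0.21580308109154517 -0.0271906350232446
[0.61342572 0.31571607]
[0.64294971 0.12942869]
rim [0.62756559 0.21468968] 0.0964490797539382 16
bag [[ 0.73124658 -0.18195639  0.15002102]
 [ 0.75474913 -0.15294739  0.15299293]
 [ 0.79482733  0.05105704  0.26673655]
 [ 0.87243191  0.24337652  0.36831837]]
[ 0.65919668 -0.05326476  0.003     ]
[ 0.66391384 -0.24596448  0.003     ]
[ 0.37176306 -0.25156127  0.003     ]
[ 0.3645786  -0.05339157  0.003     ]
cap side 179 [0.6218739  0.19601147 0.09882759] [0.60771197 0.18770227 0.08098797] [0.64504993 0.21832382 0.11115208]
```

Run:
```python
from h import *
for n in("top","side"):
    c=np.load(n+".npy",allow_pickle=True).item(); W=cloud(c).reshape(-1,3)
    for y in np.arange(.1,.36,.03):
        for z0,z1 in((.15,.2),(.2,.35)):
            k=(abs(W[:,1]-y-.015)<.015)&(W[:,2]>z0)&(W[:,2]<z1)&(W[:,0]>.5)&(W[:,0]<1)
            if k.sum()>3: print(n,round(y,2),z0,k.sum(),np.percentile(W[k,0],[0,5,50]).round(3))
    w=c["img"]
```

```text
top 0.1 0.15 203 [0.749 0.752 0.76 ]
top 0.1 0.2 1131 [0.768 0.773 0.801]
top 0.13 0.15 193 [0.75  0.754 0.761]
top 0.13 0.2 1101 [0.768 0.772 0.822]
top 0.16 0.15 180 [0.754 0.756 0.761]
top 0.16 0.2 1121 [0.768 0.772 0.824]
top 0.19 0.15 160 [0.757 0.759 0.763]
top 0.19 0.2 1100 [0.768 0.773 0.826]
top 0.22 0.15 108 [0.76  0.764 0.779]
top 0.22 0.2 948 [0.768 0.782 0.843]
top 0.25 0.15 30 [0.791 0.796 0.868]
top 0.25 0.2 554 [0.796 0.867 0.869]
top 0.28 0.15 130 [0.866 0.867 0.868]
top 0.28 0.2 565 [0.866 0.867 0.868]
top 0.31 0.15 135 [0.866 0.867 0.869]
top 0.31 0.2 560 [0.866 0.867 0.869]
top 0.34 0.15 257 [0.754 0.76  0.867]
top 0.34 0.2 565 [0.866 0.867 0.869]
side 0.1 0.15 165 [0.751 0.754 0.762]
side 0.1 0.2 754 [0.769 0.773 0.798]
side 0.13 0.15 147 [0.755 0.757 0.763]
side 0.13 0.2 516 [0.77  0.772 0.797]
side 0.16 0.15 128 [0.755 0.757 0.762]
side 0.16 0.2 423 [0.769 0.771 0.794]
side 0.19 0.15 107 [0.758 0.76  0.764]
side 0.19 0.2 390 [0.77  0.772 0.798]
side 0.22 0.15 13 [0.76  0.762 0.778]
side 0.22 0.2 267 [0.77  0.777 0.87 ]
side 0.25 0.2 223 [0.868 0.869 0.87 ]
side 0.28 0.2 238 [0.868 0.869 0.87 ]
side 0.31 0.2 243 [0.868 0.869 0.87 ]
side 0.34 0.15 126 [0.755 0.76  0.776]
side 0.34 0.2 235 [0.868 0.869 0.87 ]
```

Call:
arm_command(
  xyz=[
    [40, 40, 0],
    [40, 50, 0],
    [40, 50, 0],
    [30, 40, 0],
    [30, 40, 0],
    [30, 40, 0],
    [30, 40, 0],
    [30, 50, 0],
    [30, 50, 0],
    [30, 50, 0],
    [30, 50, 0],
    [20, 50, 0],
    [20, 50, 0],
    [20, 50, 0],
    [0, 40, 0],
    [0, 20, 0],
  ],
  spin=[0, 0, 0, 0, 8, 8, 8, 8, 8, 8, 8, 8, 8, 8, 0, 0],
  jaw=0.5,
)

```text
time: 1.7
tool_pos: [0.5424, 0.1494, 0.4039]
tool_rot: [-3.14, -0.001, 1.721]
contact_force: [0.1, -0.1, -0.8]
opening: 0.0689
grip_force: 0.0
```

Call:
arm_command(
  xyz=[
    [30, 25, 0],
    [30, 25, -20],
    [26, 23, -22],
    [0, 0, -22],
    [0, 0, 0],
    [0, 0, 0],
  ],
  spin=[0, 0, 0, 0, 0, 0],
)

```text
time: 2.3
tool_pos: [0.6284, 0.219, 0.3406]
tool_rot: [-3.14, 0.0, 1.718]
contact_force: [0.4, -0.0, -0.0]
opening: 0.0691
grip_force: 0.0
```

Run:
```python
from h import *
c=read_camera("wrist"); save("w1.png",c["img"]); W=cloud(c); np.save("w1.npy",c,allow_pickle=True)
s=observe(); print(s["tool_pos"],s["tool_rot"],s["qpos"].round(2))
hsv=cv2.cvtColor(c["img"],cv2.COLOR_RGB2HSV)
m=(hsv[...,0]>105)&(hsv[...,0]<135)&(hsv[...,1]>15)&(hsv[...,1]<80)&(abs(W[...,2]-.129)<.006)
P=W[m]; r=cv2.fitLine(P[:,:2].astype(np.float32),cv2.DIST_HUBER,0,.01,.01).ravel(); print(len(P),r,np.degrees(np.arctan2(r[1],r[0])),P.min(0),P.max(0),np.median(P[:,2]))
```

```text
[0.62847412 0.21884579 0.34188228] [3.14053673e+00 1.79736649e-05 1.71769738e+00] [ 0.22  0.65  1.18 -0.    1.31  0.07]
5084 [ 0.1551525  -0.98789054  0.6287567   0.24344276] -81.074356 [0.60072695 0.12562659 0.12300407] [0.82413848 0.31926418 0.13497187] 0.12903798159369873
```

View pics/w1.png

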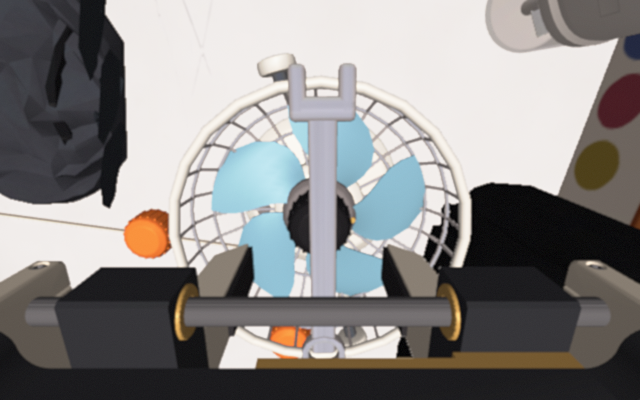

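The wrist view shows the spanner's jaw up at (322,95), its ring at (323,348) and its shank centred between the fingers. The cap is beneath at (320,215).

Call:
arm_command(
  xyz=[
    [1, 4, -20],
    [0, 0, -20],
    [0, 0, -8],
    [0, 0, 0],
    [0, 0, 0],
  ],
  spin=[0, 0, 0, 0, 0],
)

```text
time: 2.85
tool_pos: [0.6298, 0.223, 0.2945]
tool_rot: [3.139, -0.0, 1.718]
contact_force: [0.3, -0.6, -0.6]
opening: 0.0685
grip_force: 0.0
```

Call:
arm_command(
  xyz=[
    [0, 0, 0],
    [0, 0, 0],
    [0, 0, 0],
    [0, 0, 0],
    [0, 0, 0],
    [0, 0, 0],
    [0, 0, 0],
    [0, 0, 0],
  ],
  spin=[0, 0, 0, 0, 0, 0, 0, 0],
  jaw=-1,
  squeeze=35,
)

```text
time: 3.65
tool_pos: [0.6295, 0.2232, 0.2927]
tool_rot: [3.141, 0.0, 1.718]
contact_force: [0.2, 0.3, -1.0]
opening: 0.0163
grip_force: 35.0
```

Call:
arm_command(
  xyz=[
    [0, 0, 15],
    [0, 0, 25],
    [0, 0, 25],
    [0, 0, 15],
    [-11, -20, 0],
    [-15, -30, 0],
    [-15, -35, 0],
    [-15, -35, 0],
    [-10, -35, 0],
    [-10, -35, 0],
    [-10, -35, 0],
    [-10, -30, 0],
    [-10, -25, 0],
    [0, -20, 0],
    [0, -15, 0],
    [0, -8, 0],
    [0, 0, 0],
    [0, 0, 0],
  ],
  spin=[0, 0, 0, 0, -8.2, -8.2, -8.2, -8.2, -8.2, -8.2, -8.2, -8.2, -8.2, -8.2, -8.2, -8.2, 0, 0],
)

```text
time: 5.45
tool_pos: [0.5234, -0.0997, 0.3726]
tool_rot: [-3.141, 0.0, 0.004]
contact_force: [0.7, 0.4, -1.1]
opening: 0.0166
grip_force: 35.0
```

Run:
```python
from h import *
c=read_camera("side"); i=cv2.resize(c["img"][170:390,180:460],None,fx=2.5,fy=2.5); w=read_camera("wrist"); 
a=np.zeros((550,800,3),np.uint8); a[:550,:700]=i; a[:175,520:800]=cv2.resize(w["img"],(280,175)); save("s2.png",a)
s=observe(); print(s["tool_pos"],s["tool_rot"],s["opening"])
```

```text
[ 0.52344945 -0.09927883  0.37267735] [-3.14140569e+00  2.47908682e-04  3.98696233e-03] 0.016351735239513217
```

View pics/s2.png

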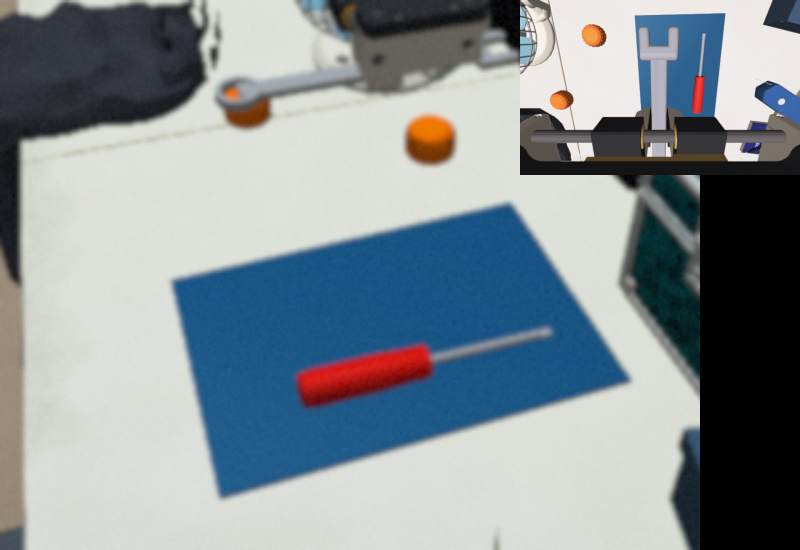

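The side view shows the spanner level in the gripper. The wrist inset shows the jaw pointing the same way as the blade, with the spanner left of the screwdriver. Lowering it now.

Call:
arm_command(
  xyz=[
    [0, 0, -25],
    [0, 0, -35],
    [0, 0, -40],
    [0, 0, -35],
    [0, 0, -25],
    [0, 0, -15],
    [0, 0, -10],
    [0, 0, -5],
    [0, 0, 0],
    [0, 0, 0],
  ],
  spin=[0, 0, 0, 0, 0, 0, 0, 0, 0, 0],
)

```text
time: 6.55
tool_pos: [0.5238, -0.0998, 0.1835]
tool_rot: [3.141, -0.001, 0.001]
contact_force: [0.4, -0.1, -0.7]
opening: 0.0162
grip_force: 35.0
```

Call:
arm_command(
  xyz=[
    [0, 0, 0],
    [0, 0, 0],
    [0, 0, 0],
    [0, 0, 0],
    [0, 0, 0],
    [0, 0, 0],
  ],
  spin=[0, 0, 0, 0, 0, 0],
  jaw=0,
)

```text
time: 7.15
tool_pos: [0.5235, -0.0998, 0.1828]
tool_rot: [3.141, -0.0, 0.001]
contact_force: [-0.3, 1.0, -0.3]
opening: 0.0458
grip_force: 0.0
```

Call:
arm_command(
  xyz=[
    [0, 0, 20],
    [0, 0, 40],
    [0, 0, 50],
    [0, 0, 50],
    [0, 0, 50],
    [0, 0, 30],
    [0, 0, 0],
  ],
  spin=[0, 0, 0, 0, 0, 0, 0],
)

```text
time: 7.85
tool_pos: [0.5239, -0.0999, 0.4278]
tool_rot: [3.138, -0.009, 0.001]
contact_force: [-0.6, -0.0, 0.7]
opening: 0.0458
grip_force: 0.0
```

Run:
```python
from h import *
w=read_camera("wrist"); W=cloud(w); t=read_camera("top"); np.save("top2.npy",t,allow_pickle=True)
a=np.zeros((600,640,3),np.uint8); a[:400]=w["img"]; a[400:]=cv2.resize(t["img"][115:235,195:455],(640,295))[:200]; save("w3.png",a)
hsv=cv2.cvtColor(w["img"],cv2.COLOR_RGB2HSV)
m=(W[...,2]>.006)&(W[...,2]<.02)&(hsv[...,1]<90)&(W[...,1]>-.16)&(W[...,1]<-.04)&(W[...,0]<.67)&(W[...,0]>.36)
P=W[m]; r=cv2.fitLine(P[:,:2].astype(np.float32),cv2.DIST_HUBER,0,.01,.01).ravel(); print(len(P),r,P.min(0),P.max(0),np.percentile(P[:,2],[5,50,95]))
b=(hsv[...,0]>95)&(hsv[...,0]<115)&(hsv[...,1]>150)&(W[...,2]<.01)&(abs(W[...,1]+.15)<.13); Q=W[b]; print(np.percentile(Q,[.5,99.5],axis=0))
i=P[:,0]>.56; j=P[:,0]<.54
print("z far/near",np.median(P[i,2]),np.median(P[j,2])); print(observe()["tool_pos"])
```

```text
2580 [ 0.99999195  0.00401102  0.53117126 -0.10103654] [ 0.41386758 -0.11919791  0.0062472 ] [ 0.62246324 -0.08169136  0.01299135] [0.00824917 0.00995095 0.01154261]
[[ 0.37374262 -0.24656064  0.00083654]
 [ 0.66640619 -0.0521235   0.00498196]]
z far/near 0.010191500829268896 0.009860251801451753
[ 0.52325622 -0.09974284  0.42286145]
```

View pics/w3.png

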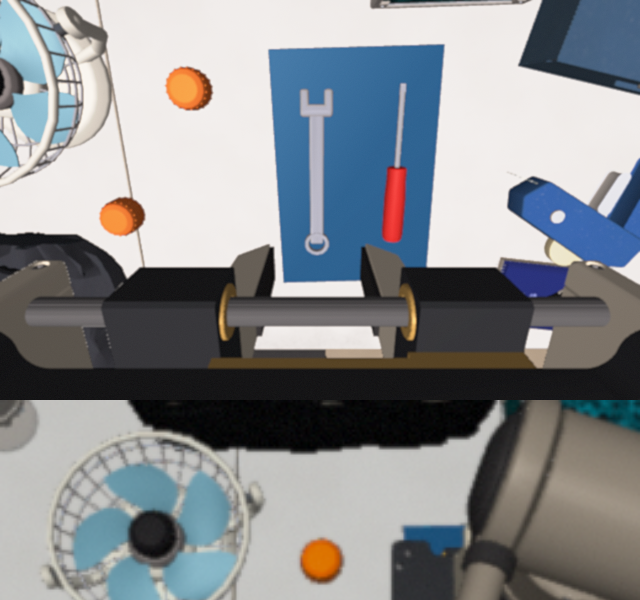

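The spanner lies flat on the mat, jaw up at (316,100), parallel to the screwdriver at (396,200) with a clear gap. The cap is now uncovered. I'll move over the fan and locate it.

Run:
```python
from h import *
c=np.load("top2.npy",allow_pickle=True).item(); W=cloud(c); img=c["img"]
k=(img.max(-1)<70)&(np.hypot(W[...,0]-.6275,W[...,1]-.215)<.045)&(W[...,2]>.095)
P=W[k]; print(len(P),np.median(P,0),P.min(0),P.max(0),cv2.minEnclosingCircle((P[:,:2]*1000).astype(np.float32)))
```

```text
271 [0.62421067 0.21224144 0.10875575] [0.60414593 0.19043506 0.09517422] [0.64884683 0.23398006 0.11420081] ((626.5184326171875, 213.22459411621094), 23.10141944885254)
```

Call:
arm_command(
  xyz=[
    [10, 15, 0],
    [10, 25, 0],
    [10, 30, 0],
    [10, 35, 0],
    [10, 35, 0],
    [10, 35, 0],
    [10, 35, 0],
    [10, 35, 0],
    [10, 30, -10],
    [10, 20, -20],
    [4, 15, -20],
    [0, 5, -20],
    [0, 0, 0],
    [0, 0, 0],
  ],
  spin=[8, 8, 8, 8, 8, 8, 8, 8, 8, 8, 8, 8, 0, 0],
  jaw=0.85,
)

```text
time: 9.35
tool_pos: [0.6274, 0.215, 0.3513]
tool_rot: [-3.139, 0.001, 1.673]
contact_force: [0.0, 0.2, -0.0]
opening: 0.0849
grip_force: 0.0
```

Run:
```python
from h import *
c=read_camera("wrist"); W=cloud(c); img=c["img"]
s=observe(); print(s["tool_pos"],s["tool_rot"],s["opening"])
k=(img.max(-1)<75)&(np.hypot(W[...,0]-.6275,W[...,1]-.215)<.04)&(W[...,2]>.084)&(W[...,2]<.12)
P=W[k]; print(len(P),np.median(P,0),np.percentile(P,[1,99],axis=0),cv2.minEnclosingCircle((P[:,:2]*1000).astype(np.float32)))
save("w4.png",img)
```

```text
[0.62763131 0.21476343 0.35264704] [-3.14105871e+00  2.72898990e-04  1.67247715e+00] 0.08478646579264093
2931 [0.62980159 0.22047149 0.10884531] [[0.6091385  0.19772073 0.08597229]
 [0.65057948 0.23747635 0.11114778]] ((629.7935791015625, 216.52285766601562), 22.947568893432617)
```

View pics/w4.png

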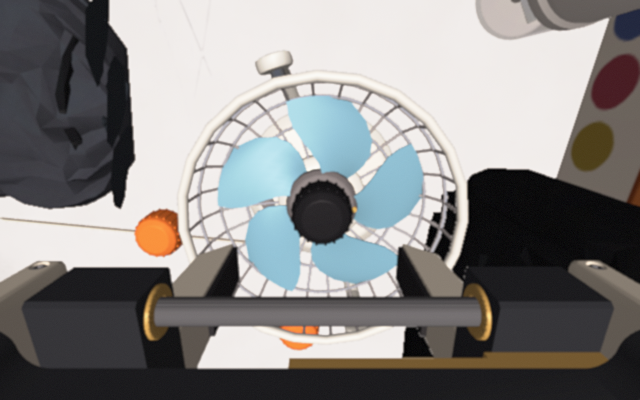

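The wrist view shows the bare black cap at (322,212) on the axis, and both views agree with (0.628, 0.215). Descending and gripping.

Call:
arm_command(
  xyz=[
    [0, 0, -20],
    [0, 0, -30],
    [0, 0, -20],
    [0, 0, -12],
    [0, 0, -9],
    [0, 0, 0],
    [0, 0, 0],
  ],
  spin=[0, 0, 0, 0, 0, 0, 0],
)

```text
time: 10.1
tool_pos: [0.6279, 0.2151, 0.2629]
tool_rot: [3.14, -0.0, 1.676]
contact_force: [-0.1, -0.6, 0.1]
opening: 0.0849
grip_force: 0.0
```

Call:
arm_command(
  xyz=[
    [0, 0, 0],
    [0, 0, 0],
    [0, 0, 0],
    [0, 0, 0],
    [0, 0, 0],
    [0, 0, 0],
  ],
  spin=[0, 0, 0, 0, 0, 0],
  jaw=-1,
  squeeze=25,
)

```text
time: 10.7
tool_pos: [0.6279, 0.2154, 0.262]
tool_rot: [3.139, -0.0, 1.676]
contact_force: [2.9, 0.9, -1.1]
opening: 0.0432
grip_force: 24.9
```

Call:
arm_command(
  xyz=[
    [0, 0, 0],
    [0, 0, 0],
    [0, 0, 0],
    [0, 0, 0],
    [0, 0, 0],
  ],
  spin=[5, 5, 5, 5, 0],
)

```text
time: 11.2
tool_pos: [0.6279, 0.2144, 0.2619]
tool_rot: [3.141, 0.002, 2.027]
contact_force: [2.5, -3.7, -0.0]
opening: 0.0434
grip_force: 25.0
```

```bash
python3 -c "
from h import *
s=observe();print(s['tool_pos'],s['tool_rot'],s['contact_force'],s['torque'],s['joint_efforts'].round(2),s['opening'],s['grip_force'])"
```

```text
[0.62794364 0.21435941 0.26190085] [3.14113447e+00 1.92140005e-03 2.02698067e+00] [ 2.50002597 -3.67874012 -0.02174029] [-0.6899162  -0.45056609  0.06090223] [  2.86 -59.15 -22.09   1.32   0.4   -0.64] 0.04335403273464135 24.958248485054355
```

Call:
arm_command(
  xyz=[
    [0, 0, 0],
    [0, 0, 0],
    [0, 0, 0],
    [0, 0, 0],
    [0, 0, 0],
  ],
  spin=[-5, -5, -5, -5, 0],
)

```text
time: 11.7
tool_pos: [0.6279, 0.2156, 0.2621]
tool_rot: [3.139, -0.001, 1.674]
contact_force: [4.1, 1.8, 0.4]
opening: 0.0436
grip_force: 24.9
```

```bash
python3 -c "
from h import *
s=observe();print(s['tool_rot'],s['contact_force'],s['torque'],s['joint_efforts'].round(2))"
```

```text
[ 3.13942575e+00 -8.57596024e-04  1.67444116e+00] [4.10380443 1.79682037 0.41606129] [ 0.29354302 -0.72592651  0.01499934] [ -0.33 -59.18 -20.93  -0.16   1.2    0.95]
```

Call:
arm_command(
  xyz=[
    [0, 0, 0],
    [0, 0, 0],
    [0, 0, 0],
    [0, 0, 0],
    [0, 0, 0],
  ],
  spin=[-5, -5, -5, -5, 0],
)

```text
time: 12.2
tool_pos: [0.6279, 0.2152, 0.262]
tool_rot: [3.14, -0.001, 1.328]
contact_force: [4.0, 0.7, -1.4]
opening: 0.0436
grip_force: 24.9
```

```bash
python3 -c "
from h import *
s=observe();print(s['tool_rot'],s['contact_force'],s['torque'],s['joint_efforts'].round(2))"
```

```text
[ 3.14008578e+00 -6.01111364e-04  1.32773745e+00] [ 4.04176077  0.67376958 -1.39187714] [ 0.13518193 -0.79233016 -0.03118784] [  0.58 -59.05 -20.85   0.21   1.19   0.92]
```

Call:
arm_command(
  xyz=[
    [0, 0, 0],
    [0, 0, 0],
    [0, 0, 0],
    [0, 0, 0],
    [0, 0, 0],
    [0, 0, 0],
    [0, 0, 0],
    [0, 0, 0],
    [0, 0, 0],
    [0, 0, 0],
    [0, 0, 0],
    [0, 0, 0],
  ],
  spin=[-7, -7, -7, -7, -7, -7, -7, -7, -7, -7, -5, 0],
)

```text
time: 13.4
tool_pos: [0.6282, 0.2152, 0.2623]
tool_rot: [-3.141, -0.003, 0.019]
contact_force: [6.6, 0.2, -0.6]
opening: 0.0434
grip_force: 25.0
```

```bash
python3 -c "
from h import *
s=observe();print(s['tool_rot'],s['contact_force'],s['torque'],s['joint_efforts'].round(2))"
```

```text
[-3.14124745e+00 -3.07579815e-03  1.94234491e-02] [ 6.59333046  0.16284993 -0.55881795] [ 0.14912565 -0.86536644  0.04460507] [  0.84 -58.87 -20.14   0.2    1.56   0.83]
```

Call:
arm_command(
  xyz=[
    [0, 0, 2],
    [0, 0, 2],
    [0, 0, 2],
    [0, 0, 2],
    [0, 0, 0],
    [0, 0, 0],
  ],
  spin=[0, 0, 0, 0, 0, 0],
)

```text
time: 14.0
tool_pos: [0.628, 0.215, 0.2696]
tool_rot: [3.142, -0.002, 0.022]
contact_force: [6.3, 1.0, -1.9]
opening: 0.0432
grip_force: 24.9
```

Call:
arm_command(
  xyz=[
    [0, 0, 3],
    [0, 0, 3],
    [0, 0, 3],
    [0, 0, 3],
  ],
  spin=[0, 0, 0, 0],
)

```text
time: 14.4
tool_pos: [0.6271, 0.2151, 0.2815]
tool_rot: [3.141, 0.002, 0.02]
contact_force: [-0.1, 0.2, -0.6]
opening: 0.0435
grip_force: 24.9
```

Run:
```python
from h import *
w=read_camera("wrist"); t=read_camera("side"); s=observe(); print(s["tool_pos"],s["contact_force"],s["opening"])
a=np.zeros((600,640,3),np.uint8); a[:400]=w["img"]; a[400:,:230]=cv2.resize(t["img"][120:215,280:385],(230,200)); save("w5.png",a)
```

```text
[0.62719661 0.21522834 0.28216628] [-0.39888226 -0.52619492 -0.08544645] 0.0435329298361821
```

View pics/w5.png

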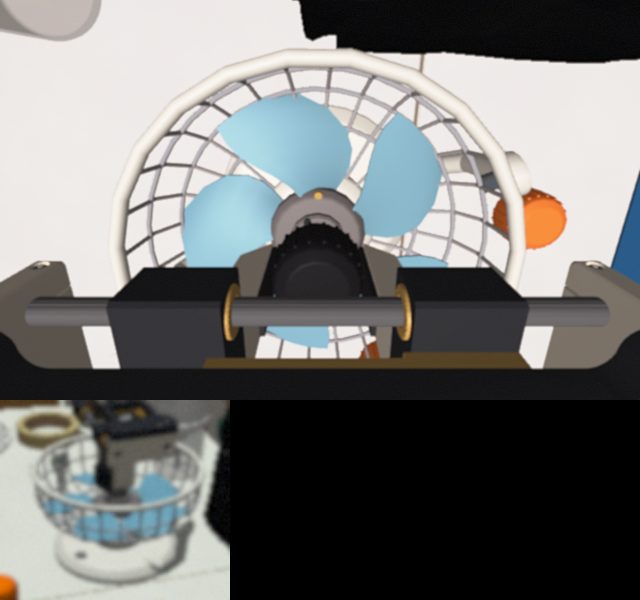

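The wrist view shows the cap at (318,265) held and clear of the hub, with the sideways force gone. Raising it to about 90 mm.

Call:
arm_command(
  xyz=[
    [0, 0, 10],
    [0, 0, 15],
    [0, 0, 20],
    [0, 0, 15],
    [0, 0, 10],
    [0, 0, 0],
    [0, 0, 0],
    [0, 0, 0],
    [0, 0, 0],
    [0, 0, 0],
  ],
  spin=[0, 0, 0, 0, 0, 0, 0, 0, 0, 0],
)

```text
time: 15.5
tool_pos: [0.6275, 0.2151, 0.351]
tool_rot: [3.141, 0.001, 0.018]
contact_force: [-0.0, 0.4, -0.7]
opening: 0.0434
grip_force: 24.9
```

Run:
```python
from h import *
w=read_camera("wrist"); W=cloud(w); i=w["img"]; t=read_camera("top"); s=observe(); print(s["tool_pos"],s["contact_force"],s["opening"],s["grip_force"])
a=np.zeros((400,800,3),np.uint8); a[:,:480]=cv2.resize(i,(480,400)); a[:250,480:]=cv2.resize(t["img"][115:285,240:450],(320,250)); save("w6.png",a)
```

```text
[0.62750023 0.21517361 0.35132952] [ 0.02054212 -1.01812096 -0.72500055] 0.04361069979783817 24.937054429901764
```

View pics/w6.png

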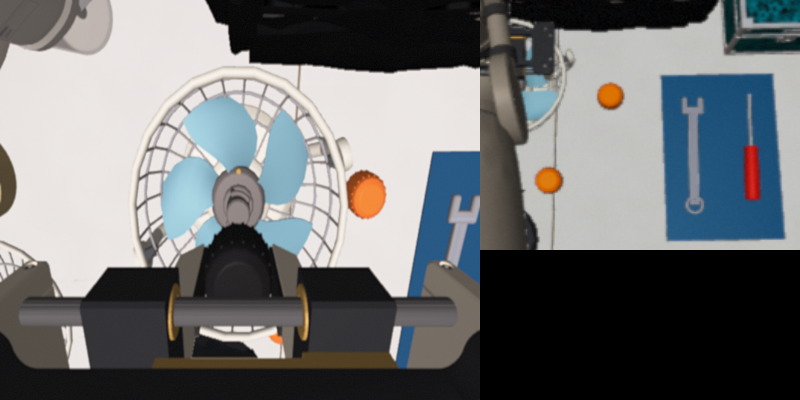

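The cap is held at (238,265) with the bare thread visible at (238,195). The top inset shows the spanner at (693,155) and the screwdriver at (751,150) lying as intended. Handing in.

```bash
python3 -c "
from cell import *
print(hand_in())"
```

```text
the job is handed in; nothing more can be done
None
```

The job is handed in: the spanner lies flat on the mat beside the undisturbed screwdriver, jaw the same way. The cap came off turning clockwise and is held about 90 mm above the hub; `hand_in()` returned no verdict.

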